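# Reset the tripped amplifier through its shuttered well

## Robot

A 7-joint arm with a two-finger parallel gripper is mounted at the origin on a cart in front of the work surface, level with it; the furniture and walls round the work are solid. World frame = base frame: x ahead of the robot, y to its left, z up, the work surface at z = 0. Lengths are in m, angles in rad, forces in N, time in s.
With the tool pointing down it reaches from about 0.425 to 0.875 m from the base axis. Payload 8.4 kg.
Tool frame: the origin (TCP) lies midway between the tips of the shut fingers; the grasp point (between the pads) lies 19 mm behind it; z points along the fingers, y is the line along which they close (so a half turn about z gives the same grasp; the last joint's range is limited). The gripper opens to 87 mm and grips with 3 to 60 N. Pads are 19 mm wide; open, the fingers measure 117 mm over their backs; the gripper's body (75 mm by 190 mm) begins 51 mm behind the grasp point.
Start: joints at [1.114, 0.333, 0.04, 1.465, -0.013, 1.343, -0.059], TCP at [0.228, -0.609, 0.223] pointing down, gripper open.
Joint ranges: [-2.58, 2.58], [-0.38, 2.09], [-1.3, 1.39], [0.25, 2.4], [-1.5, 4.64], [0.08, 2.09], [-2.65, 2.65]. Speed limits (rad/s): [2.22, 2.22, 2.79, 2.79, 3.14, 3.14, 3.14].

## Interface

Orientations are given as a unit quaternion [w, x, y, z].
In Python, from rig import robot, imaging, workorder gives the robot as it stands.
- The arm moves only by the tool arm_command, never from a script. Its arguments are lists of equal length, an entry for each row: "travel": the shift along the tool's x, y, z in mm, a list of three; "delta_rot": the turn, a rotation vector about the tool's x, y, z in rad, a list of three. A call has 1 to 20 rows; each row shifts and turns the commanded pose from where the row before left it, along the tool's axes as they then stand; what a row does not reach is not made up. A row lasts 1/8 s, in which the tool goes at most 62.5 mm and 10.7 degrees, less where a joint would pass 70% of its speed; a pose out of reach is approached as far as the arm can. A call is refused whole if a number of a shift passes 62.5 or a number of a turn 0.188, either way. A call with a gripper value outside its range is refused whole. "gripper" is the opening, from 0 (shut) to 1 (fully open), set as the call begins (left out, the last holds). The fingers move at their own pace and stop on an object; "force" is the grip in N (left out, the last holds). Time passes only in rows, so rows that do not move let the fingers close. It gives the time, the measured TCP pose, the force, the opening and the grip force at its end, in the units of the state.
- robot.read_state(): the state, without advancing time (a new reading comes with each control period).
- imaging.grab_frame(name): name is "scene" or "top"; returns the picture (480x640x3 uint8, blue, green, red); there is no depth.
- imaging.calibration(name): a dict with "intrinsics" (3x3 intrinsics, pixels), "rvec" (rotation vector, rad) and "tvec" (3), from world to camera coordinates, as OpenCV has them. Camera axes: x right, y down, z forward; pixel columns grow to the right and rows downward; lengths in m; the calibration is good to about 2 mm. A picture is of the moment at which its call begins. calibration takes no time and is no camera call.
- workorder.job_done(): hands the job in; it is judged then, once.
Trained networks look in the newest picture that a camera, given by its name, has taken for a name from the list of things; names that differ only in an ending like _2 or _b are one class to them, and where a whole thing is asked for, a point or a joint stands for the part that bears it (a point fixed in the world has none). Each returns a list of dicts, best first, with "conf" (0 to 1); they miss things now and then, are a little off and sometimes report something else, mostly with a low value. They report only what shows in the picture. A call takes as long as a camera call.
- imaging.search_frame(camera, label): "position" ([x, y, z] in m, in the coordinates of the camera as it stood for that picture, good to about 4 mm: the middle of the surface that is visible of it).
- imaging.masks_of(camera, label): "region" (480x640 bool, what is visible of it).
- imaging.mark_of(camera, label): "position" ([x, y, z] in m, in the coordinates of the camera as it stood for that picture, good to about 4 mm: a listed point, or the origin of a listed thing).
The state is a dict: "clock": time; "qpos": joint angles; "dq": joint speeds; "joint_torque": joint torques, N m; "tcp_pos": TCP position; "orientation": TCP orientation; "ft_force": force on the tool from outside, world axes, zero at the start; "ft_torque": the same for the moment, N m; "width": finger opening in m; "gripper_force": force on a finger pad.
Only numpy, scipy, OpenCV 4.12 (cv2) and the standard library are available. Lean on these libraries where they do the work, as an engineer would, in place of code of your own. Each camera call takes 0.05 s, during which the arm holds its last target. There are 200 camera calls.

## Task

The protection of the finned amplifier box has tripped: with the fingertips, push its sliding shutter fully open, reach down into the round well, press the sunken reset key all the way down and keep it down for a full second, then let it come up and push the shutter fully shut again. Leave the similar box without fins as it is, and do not lift or shift the loose parts lying around.

Things in the scene. Friction and masses are not known exactly. Their poses are not given: they have to be found in the camera images.
- amp: grey bench box (amplifier) with dark cooling fins along its back, fixed to the worktop, 140 (x) x 170 (y) x 60 mm high; origin at the centre of its underside, z up, front (brass sockets) to its -x. Flat top panel at z = 60 mm; two shutter rails along y on it, 8 mm high, at x = -47 and +17 mm. Fins on the panel from x = 33 to 67 mm, 16 mm high
- amp_shutter (a joint): the amplifier's shutter: aluminium plate 59 (x) x 60 (y) mm on the top panel, its top face 65 mm above the worktop; slides along the box's +y, m. 0 = fully shut (plate centred over the well), 0.062 = fully open at its end stop (well uncovered, 9 mm clear of the plate). Stays where it is left; friction about 1.5 N
- amp_key (a joint): the amplifier's sunken key, m. 0 = up, 0.006 = fully down; grows as it is pressed down. Spring return: about 1.5 N to start, 5 N fully down
- amp_key_top (a point): centre of the top face of the amplifier's sunken reset key, a white round key 20 mm across; when up it lies 15 mm below the top panel, 45 mm above the worktop (moves with the key)
- amp_well (a point): centre of the mouth of the amplifier's round well, level with the top panel, 60 mm above the worktop, at x = -15, y = -45 mm in the box's frame. The well is 48 mm across and 24 mm deep, with the sunken key at its centre; it is hidden while the shutter is shut
- amp_tab (a point): centre of the top edge of the upright tab of the amplifier's shutter, 86 mm above the worktop (moves with the shutter). The tab is 26 mm along the box's x, 8 mm along its y, and stands 21 mm above the shutter plate; it is 15 mm to +y of the plate's centre
- plain: grey bench box without fins, fixed to the worktop, 140 (x) x 170 (y) x 60 mm high; origin at the centre of its underside, z up, front (brass sockets) to its -x. Flat top panel at z = 60 mm; two shutter rails along y on it, 8 mm high, at x = -47 and +17 mm. Flat dark strip, 3 mm high, where the other has fins. To be left alone
- plain_shutter (a joint): the finless box's shutter: aluminium plate 59 (x) x 60 (y) mm on the top panel, its top face 65 mm above the worktop; slides along the box's +y, m. 0 = fully shut (plate centred over the well), 0.062 = fully open at its end stop (well uncovered, 9 mm clear of the plate). Stays where it is left; friction about 1.5 N
- plain_key (a joint): the finless box's sunken key, m. 0 = up, 0.006 = fully down; grows as it is pressed down. Spring return: about 1.5 N to start, 5 N fully down
- plain_tab (a point): centre of the top edge of the upright tab of the finless box's shutter, 86 mm above the worktop (moves with the shutter). The tab is 26 mm along the box's x, 8 mm along its y, and stands 21 mm above the shutter plate; it is 15 mm to +y of the plate's centre
- power_sensor: white power sensor with coaxial plugs, loose, 36 x 146 x 36 mm, long along its y, beside the boxes at the left; origin at the centre of its underside; bystander
- n_tee: light metal coaxial tee, loose, 40 x 70 x 20 mm, beside the boxes at the right; origin at the centre of its underside; bystander
- attenuator: black finned round attenuator, loose, 25 x 69 x 25 mm, long along its y, near the front edge of the worktop between the boxes; origin at the centre of its underside; bystander

How it is judged:
On the way, in this order (a step that is already met when the one before it is completed fails the run):
1. the amplifier's shutter is pushed open (0.054 m or more of its 0.062 m) (value of joint amp_shutter above 0.054 m), for 0.2 s.
2. the fingers hold the amplifier's key down (0.0048 m or more of its 0.006 m) for at least 0.7 s (value of joint amp_key above 0.0048 m and contact force between the fingers and amp above 1 N), for 0.7 s.
3. the key is up again and the shutter is pushed shut (value of joint amp_key below 0.001 m and value of joint amp_shutter below 0.004 m), for 0.2 s.
At the end, for the whole second after the job is handed in: The amplifier's shutter is shut to within 4 mm and its key is up (within 1 mm); the finless box's key is up and its shutter within 5 mm of where it was; the loose parts are at rest within 20 mm of where they lay (all of step 3 and value of joint plain_key below 0.001 m and distance of plain_tab from where it was at the start of the episode below 0.005 m and distance of each of power_sensor, n_tee, attenuator from where it was at the start of the episode below 0.02 m and linear speed of each of power_sensor, n_tee, attenuator below 0.02 m/s); the robot touches nothing.
It fails at once if the key of the finless box is pressed (over 2 mm) (value of joint plain_key above 0.002 m).
It fails at once if the shutter of the finless box is moved by more than 5 mm (distance of plain_tab from where it was at the start of the episode above 0.005 m).
It fails at once if a loose part is lifted or shifted by more than 20 mm (distance of any of power_sensor, n_tee, attenuator from where it was at the start of the episode above 0.02 m).
It also fails if it takes over 56 s, if anything falls off the work surface, if the arm or the gripper's body presses on something with over 40 N, if the wrist force passes 120 N, or if a joint passes its speed limit or range.

## Working session

There is one attempt and no reset: what is moved stays moved. The work goes in short steps, Python scripts to look and compute and a tool call to move; the robot and the scene stay as the last step left them, time stands still between calls to the robot, and variables do not carry over. Pictures are saved under pics/ and viewed, at most 10 in all, crops included, and the job is handed in when it is done.

Besides the shell and the picture viewer there is one more tool, called by a JSON object that holds its "op" and its "data". arm_command: Moves the arm, as the interface text tells. Its arguments: {"type":"object","properties":{"travel":{"type":"array","items":{"type":"array","items":{"type":"number"}}},"delta_rot":{"type":"array","items":{"type":"array","items":{"type":"number"}}},"gripper":{"type":"number"},"force":{"type":"number"}},"required":["travel","delta_rot"]}

```bash
mkdir -p pics
cat > h.py <<'E'
import numpy as np, cv2
from rig import robot, imaging, workorder
from scipy.spatial.transform import Rotation as R
def cal(c):
    k=imaging.calibration(c); return np.array(k["intrinsics"],float),cv2.Rodrigues(np.array(k["rvec"],float))[0],np.array(k["tvec"],float).ravel()
def w(c,p):
    K,Rm,t=cal(c); return Rm.T@(np.array(p)-t)
def px(c,P):
    K,Rm,t=cal(c); q=K@(Rm@np.array(P)+t); return q[:2]/q[2]
def ray(c,uv,z):
    K,Rm,t=cal(c); d=Rm.T@np.linalg.solve(K,[uv[0],uv[1],1]); o=-Rm.T@t; return o+d*(z-o[2])/d[2]
def st():
    s=robot.read_state(); print(s["clock"],np.round(s["tcp_pos"],4),np.round(s["orientation"],4),s["width"],np.round(s["ft_force"],1)); return s
E
python3 - <<'E'
from h import *
s=st()
for c in("scene","top"):
    cv2.imwrite(f"pics/{c}0.png",imaging.grab_frame(c))
    for l in("amp","amp_tab","amp_well","plain","plain_tab","power_sensor","n_tee","attenuator"):
        print(c,l,[(np.round(w(c,d["position"]),4).tolist(),round(d["conf"],2),px(c,w(c,d["position"])).round().tolist()) for d in imaging.mark_of(c,l)[:2]])
print(R.from_quat(np.roll(s["orientation"],-1)).as_matrix().round(3))
E
```

```text
0.0 [ 0.2275 -0.6084  0.2217] [-8.00e-04  9.84e-01  1.78e-01 -2.00e-04] 0.08727338202168823 [-0.  -0.3  0.4]
scene amp [([0.5498, -0.1773, 0.0034], 0.58, [352.0, 216.0])]
scene amp_tab [([0.5326, -0.2013, 0.0869], 0.45, [365.0, 188.0])]
scene amp_well [([0.5265, -0.2256, 0.0619], 0.72, [372.0, 195.0])]
scene plain [([0.5934, 0.1866, 0.0021], 0.78, [226.0, 250.0]), ([0.5278, -0.2001, 0.0866], 0.46, [366.0, 189.0])]
scene plain_tab [([0.5864, 0.155, 0.0879], 0.64, [237.0, 217.0])]
scene power_sensor [([0.5982, 0.4205, -0.0023], 0.69, [131.0, 284.0]), ([0.5294, -0.2013, 0.0859], 0.55, [366.0, 189.0])]
scene n_tee [([0.5358, -0.3989, -0.001], 0.73, [413.0, 199.0])]
scene attenuator [([0.3619, -0.0289, 0.0016], 0.56, [357.0, 264.0])]
top amp [([0.5496, -0.1812, -0.0067], 0.76, [374.0, 220.0])]
top amp_tab [([0.5348, -0.2006, 0.086], 0.79, [385.0, 219.0])]
top amp_well [([0.5304, -0.2287, 0.059], 0.69, [394.0, 223.0])]
top plain [([0.5947, 0.1844, 0.0027], 0.9, [249.0, 203.0])]
top plain_tab [([0.5873, 0.1553, 0.0841], 0.56, [256.0, 199.0])]
top power_sensor [([0.6043, 0.4197, -0.004], 0.94, [170.0, 200.0])]
top n_tee []
top attenuator [([0.3608, -0.0319, -0.001], 0.68, [323.0, 284.0])]
[[ 0.937  0.35  -0.001]
 [ 0.35  -0.937  0.001]
 [-0.    -0.002 -1.   ]]
```

Run:
```python
import cv2,numpy as np
a=cv2.imread("pics/top0.png"); cv2.imwrite("pics/topc.png",cv2.resize(a[150:300,300:500],None,fx=4,fy=4,interpolation=2))
```

```text
(no output)
```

View pics/scene0.png

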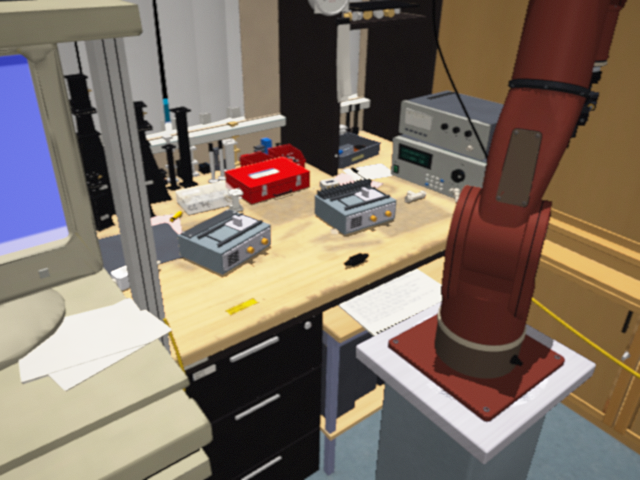

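View pics/topc.png

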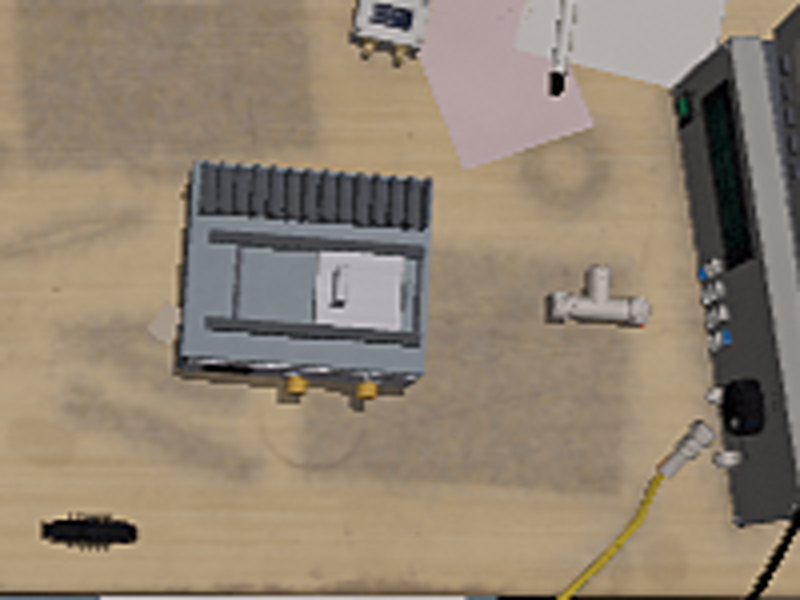

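Top view crop: the finned amp lies at full-image px (374,220), its shutter at the right end (shut), tab at about (385,220), and the tee to its right. The plain box is to the left in the scene view. Next I'll work out the yaw from the rail edges.

Run:
```python
from h import *
f=lambda x,y,z:ray("top",(300+x/4-.4,150+y/4-.4),z)
for a,b,z in(((210,236),(420,252),.068),((207,323),(417,342),.068),((195,162),(433,180),.076),((237,247),(237,322),.06)):
    A,B=f(*a,z),f(*b,z); d=A-B; print(A.round(4),B.round(4),np.degrees(np.arctan2(d[1],d[0])).round(2))
print("instr",f(670,85,.1).round(3),f(740,520,.1).round(3))
# mean origin from nets (several reads)
for c in("top","scene"):
  P={l:[] for l in("amp","amp_tab","amp_well")}
  for i in range(4):
    imaging.grab_frame(c)
    for l in P:
        r=imaging.mark_of(c,l)
        if r and r[0]["conf"]>.4:P[l].append(w(c,r[0]["position"]))
  for l in P: print(c,l,np.median(P[l],0).round(4),np.std(P[l],0).round(4))
# fit: top panel corners, fins
```

```text
[ 0.5677 -0.1108  0.068 ] [ 0.5578 -0.2578  0.068 ] 86.12
[ 0.506  -0.1085  0.068 ] [ 0.494  -0.2545  0.068 ] 85.29
[ 0.6186 -0.0998  0.076 ] [ 0.6075 -0.2663  0.076 ] 86.17
[ 0.5618 -0.1305  0.06  ] [ 0.5083 -0.1302  0.06  ] -0.35
instr [ 0.671 -0.427  0.1  ] [ 0.37  -0.463  0.1  ]
top amp [ 0.5487 -0.1816 -0.005 ] [0.0009 0.0007 0.0006]
top amp_tab [ 0.5347 -0.2017  0.0837] [0.0016 0.0012 0.0015]
top amp_well [ 0.5302 -0.2282  0.0601] [0.0008 0.0012 0.001 ]
scene amp [ 0.5493 -0.1786 -0.0007] [0.0012 0.0009 0.0003]
scene amp_tab [ 0.53   -0.2002  0.085 ] [0.071  0.0753 0.0358]
scene amp_well [ 0.5282 -0.2243  0.0596] [0.0025 0.0017 0.0009]
```

{"op": "arm_command", "data": {"travel": [[0,0,-16],[0,0,-16],[0,0,-16],[6.7,-32.8,0],[6.7,-32.8,0],[6.7,-32.8,0],[6.7,-32.8,0],[6.7,-32.8,0],[6.7,-32.8,0],[6.7,-32.8,0],[6.7,-32.8,0],[31.5,-18,0],[31.5,-18,0],[31.5,-18,0],[31.5,-18,0],[31.5,-18,0],[31.5,-18,0],[31.5,-18,0]], "delta_rot": [[0,0,0.143],[0,0,0.143],[0,0,0.143],[0,0,0],[0,0,0],[0,0,0],[0,0,0],[0,0,0],[0,0,0],[0,0,0],[0,0,0],[0,0,0],[0,0,0],[0,0,0],[0,0,0],[0,0,0],[0,0,0],[0,0,0]], "gripper": 0}}

```text
clock: 4.75
tcp_pos: [0.5297, -0.2404, 0.2707]
orientation: [0.0, 0.999, -0.036, 0.0]
ft_force: [-0.5, 0.0, 0.6]
width: 0.0005
gripper_force: 0.0
```

{"op": "arm_command", "data": {"travel": [[0,0,45],[0,0,45],[0,0,45],[0,0,35],[0,0,20],[0,0,7.5],[0,0,0]], "delta_rot": [[0,0,0],[0,0,0],[0,0,0],[0,0,0],[0,0,0],[0,0,0],[0,0,0]]}}

```text
clock: 5.62
tcp_pos: [0.5287, -0.2409, 0.0732]
orientation: [-0.0, 0.999, -0.036, -0.0]
ft_force: [-0.4, -0.1, -0.1]
width: 0.0001
gripper_force: 0.0
```

Run:
```python
from h import *
st()
a=imaging.grab_frame("scene"); b=imaging.grab_frame("top")
g=lambda a,x,y:cv2.resize(a[y:y+100,x:x+130],None,fx=6,fy=6,interpolation=2)[:, :]
cv2.imwrite("pics/s1.png",np.vstack([cv2.resize(a[140:240,290:420],(390,300)),cv2.resize(b[170:270,320:450],(390,300))]))
```

```text
5.625 [ 0.5287 -0.2409  0.0732] [-0.      0.9994 -0.0356 -0.    ] 0.0001428526748693993 [-0.4 -0.1 -0.1]
```

View pics/s1.png

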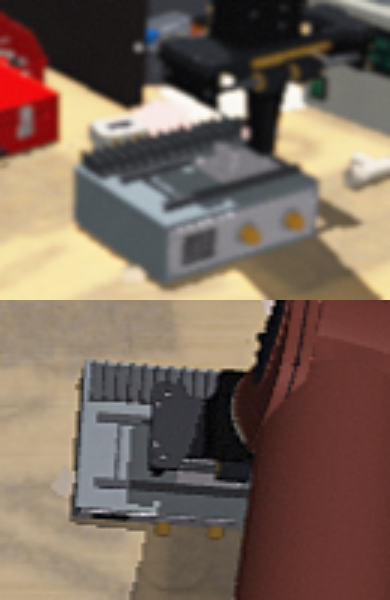

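The fingers are just to the right of the tab at about (225,155) in the crop, clear of it. I'll push toward +y.

{"op": "arm_command", "data": {"travel": [[0,-10,0],[0,-10,0],[0,-10,0],[0,-10,0],[0,-10,0],[0,-10,0],[0,-8,0],[0,-4,0],[0,0,0]], "delta_rot": [[0,0,0],[0,0,0],[0,0,0],[0,0,0],[0,0,0],[0,0,0],[0,0,0],[0,0,0],[0,0,0]]}}

```text
clock: 6.85
tcp_pos: [0.5337, -0.1684, 0.0729]
orientation: [-0.0, 0.999, -0.035, -0.0]
ft_force: [0.3, -0.0, -0.4]
width: 0.0003
gripper_force: 0.0
```

{"op": "arm_command", "data": {"travel": [[0,-3,0],[0,-3,0],[0,-2,0]], "delta_rot": [[0,0,0],[0,0,0],[0,0,0]]}}

```text
clock: 7.22
tcp_pos: [0.534, -0.1617, 0.0728]
orientation: [0.0, 0.999, -0.036, -0.0]
ft_force: [-0.3, -5.9, -3.3]
width: 0.0
gripper_force: 3.2
```

Run:
```python
from h import *
a=imaging.grab_frame("scene"); 
for i in range(3):
    print([(w("scene",d["position"]).round(4),d["conf"]) for d in imaging.mark_of("scene","amp_tab")[:2]]); imaging.grab_frame("scene")
st()
```

```text
[(array([ 0.5327, -0.1488,  0.0876]), 0.7)]
[(array([ 0.5312, -0.1495,  0.0869]), 0.47)]
[]
7.575 [ 0.5341 -0.1617  0.0729] [ 2.000e-04  9.994e-01 -3.580e-02 -2.000e-04] 0.0004120238352636729 [-0.2 -5.4 -4. ]
```

{"op": "arm_command", "data": {"travel": [[0,-2,0],[0,0,0]], "delta_rot": [[0,0,0],[0,0,0]]}}

```text
clock: 7.82
tcp_pos: [0.534, -0.1616, 0.0729]
orientation: [0.001, 0.999, -0.037, -0.0]
ft_force: [-1.5, -10.1, -4.2]
width: 0.0005
gripper_force: 5.4
```

{"op": "arm_command", "data": {"travel": [[0,10,0],[0,12,0],[0,0,-30],[0,0,-40],[0,0,-40],[0,-40,0],[0,-40,0],[0,-40,0],[0,-40,0],[0,-40,0],[0,0,0],[0,0,0]], "delta_rot": [[0,0,0],[0,0,0],[0,0,0],[0,0,0],[0,0,0],[0,0,0],[0,0,0],[0,0,0],[0,0,0],[0,0,0],[0,0,0],[0,0,0]]}}

```text
clock: 9.32
tcp_pos: [0.5472, 0.0179, 0.1831]
orientation: [-0.0, 0.999, -0.036, -0.0]
ft_force: [0.5, -1.2, -1.1]
width: 0.0005
gripper_force: 0.0
```

Run:
```python
from h import *
st()
for c in("top","scene"):
  for i in range(3):
    a=imaging.grab_frame(c)
    if i==0:cv2.imwrite(f"pics/{c}2.png",a)
    for l in ("amp_key_top","amp_well","amp_tab"):
        print(c,l,[(w(c,d["position"]).round(4),round(d["conf"],2)) for d in imaging.mark_of(c,l)[:1]])
a=cv2.imread("pics/top2.png")[180:270,330:440]; cv2.imwrite("pics/top2c.png",cv2.resize(a,None,fx=7,fy=6.6666,interpolation=2))
```

```text
9.325 [0.5472 0.0179 0.1831] [-0.      0.9994 -0.0356 -0.    ] 0.00047232617898284733 [ 0.5 -1.2 -1.1]
top amp_key_top [(array([ 0.5297, -0.2199,  0.0457]), 0.42)]
top amp_well [(array([ 0.5306, -0.2252,  0.0579]), 0.72)]
top amp_tab [(array([ 0.5367, -0.1457,  0.0866]), 0.7)]
top amp_key_top [(array([ 0.5294, -0.2227,  0.0463]), 0.58)]
top amp_well [(array([ 0.5283, -0.2249,  0.0589]), 0.81)]
top amp_tab [(array([ 0.5355, -0.15  ,  0.0854]), 0.65)]
top amp_key_top [(array([ 0.5324, -0.2224,  0.0437]), 0.39)]
top amp_well [(array([ 0.5308, -0.2267,  0.0581]), 0.64)]
top amp_tab [(array([ 0.5345, -0.1485,  0.0849]), 0.6)]
scene amp_key_top []
scene amp_well [(array([ 0.5276, -0.2242,  0.0602]), 0.76)]
scene amp_tab [(array([ 0.5342, -0.149 ,  0.0857]), 0.58)]
scene amp_key_top []
scene amp_well [(array([ 0.5289, -0.2246,  0.0606]), 0.7)]
scene amp_tab [(array([ 0.5318, -0.1471,  0.0874]), 0.46)]
scene amp_key_top []
scene amp_well [(array([ 0.5283, -0.2246,  0.0587]), 0.76)]
scene amp_tab [(array([ 0.5346, -0.1476,  0.0884]), 0.5)]
```

View pics/top2c.png

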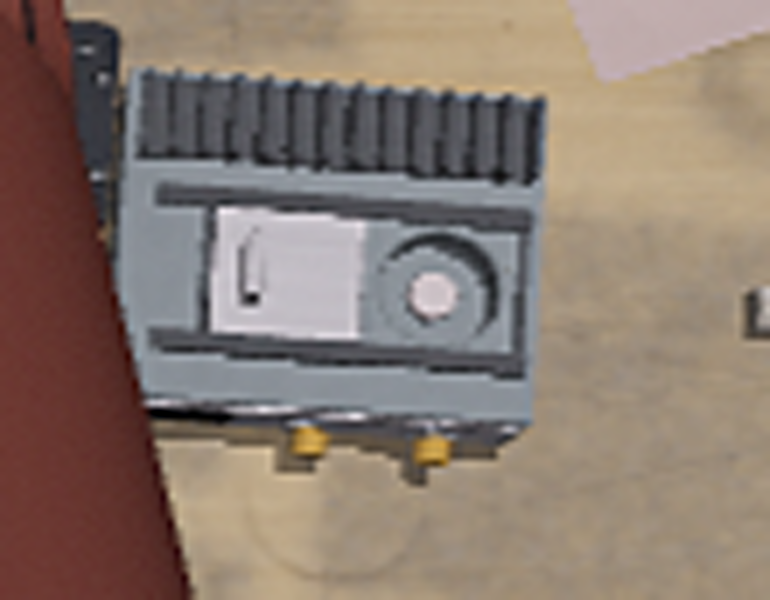

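The shutter is open against its stop. The well is at about crop (437,293) with the white key centred at (433,294), which agrees with the networks (0.5295, -0.2245). Now above the well.

{"op": "arm_command", "data": {"travel": [[0,40.5,0],[0,40.5,0],[0,40.5,0],[0,40.5,0],[0,40.5,0],[0,40.5,0],[0,0,40],[0,0,40],[0,0,30],[0,0,0],[0,0,0]], "delta_rot": [[0,0,0],[0,0,0],[0,0,0],[0,0,0],[0,0,0],[0,0,0],[0,0,0],[0,0,0],[0,0,0],[0,0,0],[0,0,0]]}}

```text
clock: 11.9
tcp_pos: [0.5307, -0.2241, 0.0744]
orientation: [0.0, 0.999, -0.036, 0.001]
ft_force: [1.0, -0.2, -0.5]
width: 0.0002
gripper_force: 0.0
```

Run:
```python
from h import *
st()
K=ray("top",(330+433/7-.5,180+294/6.667-.5),.045);print(K.round(4), ray("top",(330+437/7-.5,180+293/6.667-.5),.06).round(4))
```

```text
11.9 [ 0.5307 -0.2241  0.0744] [ 2.000e-04  9.994e-01 -3.560e-02  7.000e-04] 0.00016654613206799987 [ 1.  -0.2 -0.5]
[ 0.5305 -0.2242  0.045 ] [ 0.5281 -0.2232  0.06  ]
```

{"op": "arm_command", "data": {"travel": [[0,0,12],[0,0,10],[0,0,6],[0,0,4],[0,0,3],[0,0,2],[0,0,0]], "delta_rot": [[0,0,0],[0,0,0],[0,0,0],[0,0,0],[0,0,0],[0,0,0],[0,0,0]]}}

```text
clock: 12.78
tcp_pos: [0.5297, -0.2239, 0.0389]
orientation: [0.0, 0.999, -0.036, -0.0]
ft_force: [-15.0, 5.6, 32.7]
width: 0.0004
gripper_force: 16.5
```

{"op": "arm_command", "data": {"travel": [[0,0,-1],[0,0,0],[0,0,0],[0,0,0],[0,0,0],[0,0,0],[0,0,0],[0,0,0],[0,0,0],[0,0,0],[0,0,0],[0,0,0]], "delta_rot": [[0,0,0],[0,0,0],[0,0,0],[0,0,0],[0,0,0],[0,0,0],[0,0,0],[0,0,0],[0,0,0],[0,0,0],[0,0,0],[0,0,0]]}}

```text
clock: 14.28
tcp_pos: [0.5297, -0.2239, 0.0392]
orientation: [0.0, 0.999, -0.036, -0.0]
ft_force: [-9.7, 3.8, 23.5]
width: 0.0006
gripper_force: 12.0
```

{"op": "arm_command", "data": {"travel": [[0,0,-15],[0,0,-30],[0,0,-45],[0,-30,0],[0,-30,0],[0,-30,0],[0,-30,0],[0,0,0],[0,0,30],[0,0,18],[0,0,6],[0,0,0]], "delta_rot": [[0,0,0],[0,0,0],[0,0,0],[0,0,0],[0,0,0],[0,0,0],[0,0,0],[0,0,0],[0,0,0],[0,0,0],[0,0,0],[0,0,0]]}}

```text
clock: 15.78
tcp_pos: [0.5384, -0.1045, 0.073]
orientation: [-0.0, 0.999, -0.036, -0.0]
ft_force: [0.5, 0.3, 0.7]
width: 0.0004
gripper_force: 0.0
```

{"op": "arm_command", "data": {"travel": [[0,10,0],[0,10,0],[0,10,0],[0,10,0],[0,10,0],[0,10,0],[0,10,0],[0,8,0],[0,5,0],[0,3,0],[0,0,0]], "delta_rot": [[0,0,0],[0,0,0],[0,0,0],[0,0,0],[0,0,0],[0,0,0],[0,0,0],[0,0,0],[0,0,0],[0,0,0],[0,0,0]]}}

```text
clock: 17.15
tcp_pos: [0.532, -0.1904, 0.0729]
orientation: [0.0, 0.999, -0.036, -0.0]
ft_force: [-0.1, 0.2, 0.0]
width: 0.0006
gripper_force: 0.0
```

{"op": "arm_command", "data": {"travel": [[0,3,0],[0,2,0],[0,0,0]], "delta_rot": [[0,0,0],[0,0,0],[0,0,0]]}}

```text
clock: 17.52
tcp_pos: [0.5317, -0.1953, 0.0729]
orientation: [0.0, 0.999, -0.036, -0.0]
ft_force: [-0.5, 0.2, -0.6]
width: 0.0003
gripper_force: 0.2
```

{"op": "arm_command", "data": {"travel": [[0,2,0],[0,2,0],[0,1,0],[0,0,0]], "delta_rot": [[0,0,0],[0,0,0],[0,0,0],[0,0,0]]}}

```text
clock: 18.02
tcp_pos: [0.5316, -0.1975, 0.073]
orientation: [-0.001, 0.999, -0.035, -0.0]
ft_force: [-1.6, 8.9, 2.7]
width: 0.0
gripper_force: 4.4
```

Stopped firmly at the shut stop, and the travel matches the geometry. Backing off and lifting.

{"op": "arm_command", "data": {"travel": [[0,-10,0],[0,-15,0],[0,0,-40],[0,0,-40],[0,0,-40],[0,-40,0],[0,-40,0],[0,-40,0],[0,-40,0],[0,-40,0],[0,0,0],[0,0,0]], "delta_rot": [[0,0,0],[0,0,0],[0,0,0],[0,0,0],[0,0,0],[0,0,0],[0,0,0],[0,0,0],[0,0,0],[0,0,0],[0,0,0],[0,0,0]]}}

```text
clock: 19.52
tcp_pos: [0.5475, 0.0242, 0.193]
orientation: [0.0, 0.999, -0.036, 0.0]
ft_force: [0.2, -0.5, 0.5]
width: 0.0005
gripper_force: 0.0
```

Run:
```python
from h import *
st()
a=imaging.grab_frame("top"); cv2.imwrite("pics/top3c.png",cv2.resize(a[180:270,330:440],None,fx=7,fy=6.6666,interpolation=2))
print([(w("top",d["position"]).round(4),round(d["conf"],2)) for d in imaging.mark_of("top","amp_tab")[:1]])
```

```text
19.525 [0.5475 0.0242 0.193 ] [ 3.000e-04  9.994e-01 -3.550e-02  1.000e-04] 0.0005274538592354214 [ 0.2 -0.5  0.5]
[(array([ 0.5364, -0.2099,  0.0844]), 0.56)]
```

View pics/top3c.png

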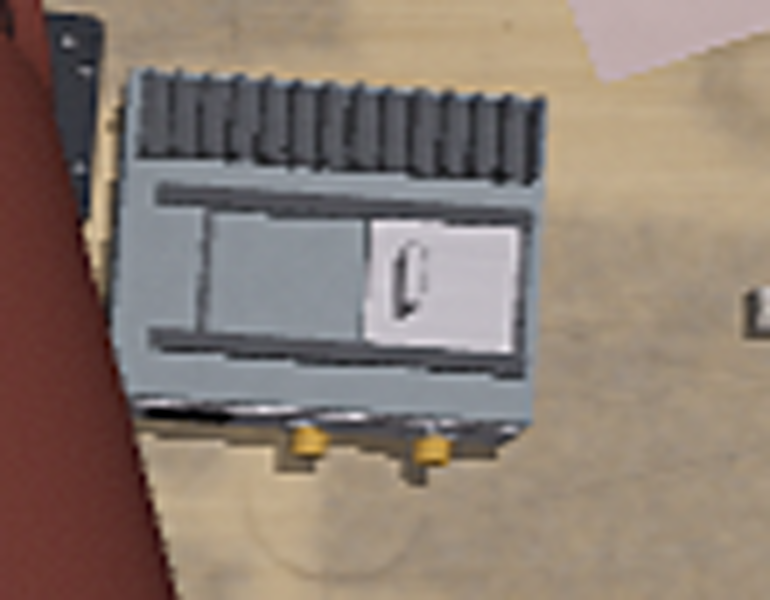

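The shutter plate (crop 370–520, 220–350) sits against its right stop, so it is fully shut, and the arm is clear.

```bash
python3 -c "
from rig import workorder
print(workorder.job_done())"
```

```text
the job is handed in; nothing more can be done
None
```

I pushed the finned amplifier's shutter fully open, held its reset key fully down for about 1.5 s, released it and pushed the shutter back to its shut stop, keeping clear of the plain box and loose parts; the job is handed in, but no verdict came back.

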